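Start the last screw-in foot of a walnut board

ROBOT

A 6-joint arm with a two-finger parallel gripper is mounted at the origin on the work surface. World frame = base frame: x ahead of the robot, y to its left, z up, the work surface at z = 0. Lengths are in m, angles in rad, forces in N, time in s.
With the tool pointing down it reaches from about 0.375 to 0.9 m from the base axis. Payload 3.1 kg.
Tool frame: the origin (TCP) lies midway between the tips of the shut fingers; the grasp point (between the pads) lies robot.grip_point_offset behind it (robot.grip_point_offset is the distance from the TCP to the grasp point, in m); z points along the fingers, y is the direction in which the jaws open and shut (so a half turn about z gives the same grasp; the last joint's range is limited). The gripper opens to 87 mm and grips with 3 to 60 N. Pads are 19 mm wide; open, the fingers measure 117 mm over their backs; the gripper's body (75 mm by 190 mm) begins 51 mm behind the grasp point.
Start: joints at [1.02, 0.527, 1.433, -0, 1.181, -0.178], TCP at [0.228, 0.582, 0.223] pointing down, gripper open.
Joint ranges: [-3.08, 3.08], [-0.75, 2.2], [0.22, 2.44], [-1.43, 4.57], [0, 2.65], [-2.85, 2.85]. Speed limits (rad/s): [2.79, 2.79, 3.14, 3.14, 3.14, 3.14].

INTERFACE

Orientations are given as a unit quaternion [x, y, z, w].
In Python, from rig import robot, cams, hand_in gives the robot as it stands. The module is installed in compiled form; this text tells all that it offers.
- The arm moves only by the tool send_rows, never from a script. Its argument "steps" is one flat list of numbers, 5 for each row, row after row: the finger opening in m, from 0 to 0.087, then the shift along the tool's x, y, z in m, then the turn about the tool's z in rad. A call has 1 to 8 rows; each row is the pose to reach, as a shift and turn from the pose measured when the call began, along the tool's axes at that moment; what a row does not reach only later rows make up. A row lasts 1/8 s, in which the tool goes at most 62.5 mm and 10.7 degrees, less where a joint would pass 70% of its speed; a pose out of reach is approached as far as the arm can. A call with a gripper value outside its range is refused whole. The fingers move at their own pace and stop on an object; "force" is the grip in N (left out, the last holds). Time passes only in rows, so rows that repeat a pose let the fingers close. It gives the time, the measured TCP pose, the force and the opening at its end, in the units of the state.
- robot.get_obs(): the state, without advancing time (a new reading comes with each control period).
- cams.camera(name): name is "side" or "top"; returns a dict with "color" (420x560x3 uint8, red, green, blue), "range_z" (420x560 float32, m along the optical axis (not along the pixel's ray), 0 where there is no reading), "intrinsics" (3x3 intrinsics, pixels), "extrinsics" (4x4, takes a point from camera to world coordinates). Camera axes: x right, y down, z forward; pixel columns grow to the right and rows downward; lengths in m; the calibration is good to about 2 mm. A picture is of the moment at which its call begins.
- hand_in(): hands the job in, once; it reports no verdict.
The state is a dict: "time": time; "q": joint angles; "joint_velocities": joint speeds; "joint_torque": joint torques, N m; "position": TCP position; "tool_rot": TCP orientation; "ft_force": force on the tool from outside, world axes, zero at the start; "moment": the same for the moment, N m; "grip_width": finger opening in m.
Only numpy, scipy, OpenCV 4.12 (cv2) and the standard library are available. Lean on these libraries where they do the work, as an engineer would, in place of code of your own. Each camera call takes 0.05 s, during which the arm holds its last target.

TASK

The walnut board lies underside up with three of its four screw-in feet fitted: take the fourth foot from its little wooden stand and set it, screw down, in the empty pilot hole. Press it down firmly while turning it clockwise (seen from above) so that its self-tapping thread bites and cuts itself in by at least half a turn, but never press harder than 30 N, or the walnut splits. Let go with the foot standing upright in the hole, and leave the other kitchen things where they are.

Things in the scene. Friction and masses are not known exactly. Their poses are not given: they have to be found in the camera images.
- foot_head (a point): middle of the loose steel foot's hexagonal head (28 mm across flats, 28 mm tall, 5 mm rubber cap on top, no flange below). A threaded shank 12 mm thick, 32 mm long hangs under it: the tip is 46 mm below this point. About 0.12 kg. z points up; one pair of flats faces +y and -y, the others lie 60 degrees on. It starts upright, shank down, in the stand
- foot_tip (a point): the lower end of the loose foot's shank, on its axis; same axes as foot_head
- stand: the wooden stand that holds the foot at the start: a fixed block 70 x 70 x 30 mm with a 14 mm hole, 22 mm deep, in the middle of its top; origin at the centre of its underside. It may stand in one of two places, the bowl in the other
- board: the walnut board, underside up and fixed: 280 (its x) x 200 (its y) x 36 mm thick; origin at the centre of its lower face. Fitted feet, 28 mm hexagons reaching 71 mm above the worktop, are at (+110, +70), (+110, -70) and (-110, -70) mm
- hole (a point): centre of the mouth of the empty pilot hole, on the board's upper face at (-110, +70) mm from its middle, 36 mm above the worktop; z up. 14.5 mm wide, drilled 16 to 20 mm deep: how far the shank drops before it meets uncut wood must be felt. That wood is hard (yields under 1 mm at 20 N); sideways load on the wall adds to the force on the board
- thread (a joint): how far the thread is cut, rad of turn: 0 at the start, 3.14 after half a turn (foot then 3 mm deeper; lead 6 mm per turn), stop at 9.4. It grows only while the foot turns clockwise under a firm push (the least is 8 to 13 N, it varies; 15 to 20 N is right). With less push the foot just spins; push alone moves nothing
- bowl: a grey silicone bowl, 104 mm wide, 50 mm high; origin under its middle; to be left alone
- ramekin: a yellow ramekin, 84 mm wide, 45 mm high; origin under its middle; to be left alone
- fork: a steel fork lying flat, 178 mm long along its x; to be left alone
- jar: a glass jar, 70 mm wide, 100 mm high; origin under its middle; to be left alone
- spoon: a wooden spoon lying along its x, 240 mm long; to be left alone
There are look-alikes about, which are no part of the job. What is meant by the part that bears foot_head is not green, and is the larger of those in its own colour.

How it is judged:
On the way, in this order (a step that is already met when the one before it is completed fails the run):
1. the foot stands upright, screw down, in the board's empty pilot hole (horizontal distance between foot_tip and hole below 0.004 m and z of foot_tip in the frame of hole below -0.012 m and angle between foot_tip's own z axis and vertical below 0.15 rad), for 0.2 s.
2. its thread has bitten (an eighth of a turn cut) (all of step 1 and value of joint thread above 0.78 rad), for 0.1 s.
At the end, for the whole second after the job is handed in: the thread is cut by at least half a turn (3.0 rad), and the foot stands released in the pilot hole: its tip within 4 mm of the hole's axis and at least 12 mm below its mouth, tilted less than 0.15 rad (all of step 1 and value of joint thread above 3 rad); the robot touches nothing.
It fails at once if the foot is pressed on the board with more than 30 N (contact force between foot and board above 30 N).
It fails at once if the fork, ramekin, bowl, jar or wooden spoon is shifted by more than 20 mm (distance of any of fork, ramekin, bowl, jar, spoon from where it was at the start of the episode above 0.02 m).
It also fails if it takes over 72 s, if anything falls off the work surface, if the arm or the gripper's body presses on something with over 40 N, if the wrist force passes 120 N, or if a joint passes its speed limit or range.

## Working session

There is one attempt and no reset: what is moved stays moved. The work goes in short steps, Python scripts to look and compute and a tool call to move; the robot and the scene stay as the last step left them, time stands still between calls to the robot, and variables do not carry over. Pictures are saved under pics/ and viewed, and the job is handed in when it is done.

Besides the shell and the picture viewer there is one more tool, called after "Request:" as name(argument=value, ...) on one line, values as JSON. send_rows: Moves the arm, as the interface text tells. Its arguments: {"type":"object","properties":{"steps":{"type":"array","items":{"type":"number"}},"force":{"type":"number"}},"required":["steps"]}

```bash
mkdir -p pics; cat > h.py <<'E'
from rig import robot,cams,hand_in
import numpy as np,cv2
def shot(n,tag):
    c=cams.camera(n); cv2.imwrite(f'pics/{tag}.png',c['color'][:,:,::-1]); np.savez(f'{tag}.npz',**c); return c
def pts(c):
    d=c['range_z'];K=c['intrinsics'];T=c['extrinsics']
    v,u=np.indices(d.shape)
    P=np.stack([(u-K[0,2])/K[0,0]*d,(v-K[1,2])/K[1,1]*d,d],-1)
    W=P@T[:3,:3].T+T[:3,3]; W[d==0]=np.nan
    return W
def plane(c,u,v,z):
    K=c['intrinsics'];T=c['extrinsics']
    r=T[:3,:3]@np.array([(u-K[0,2])/K[0,0],(v-K[1,2])/K[1,1],1]); o=T[:3,3]
    return o+r*(z-o[2])/r[2]
E
python3 - <<'E'
from h import *
np.set_printoptions(precision=4,suppress=True)
for n in('top','side'):
    c=shot(n,n+'0'); print(n,c['extrinsics'],c['intrinsics'])
print(robot.get_obs(),robot.grip_point_offset)
E
```

```text
top [[-0.0037 -0.9858  0.1677  0.4005]
 [-0.9997 -0.0006 -0.0257  0.0033]
 [ 0.0254 -0.1677 -0.9855  1.0179]
 [ 0.      0.      0.      1.    ]] [[391.9779   0.     282.6036]
 [  0.     391.9779 211.5189]
 [  0.       0.       1.    ]]
side [[-0.9099 -0.2903  0.2962  0.1787]
 [-0.4144  0.6658 -0.6205  0.7503]
 [-0.0171 -0.6873 -0.7261  0.9949]
 [ 0.      0.      0.      1.    ]] [[517.4204   0.     290.4753]
 [  0.     517.4204 206.7349]
 [  0.       0.       1.    ]]
{'time': 0.1, 'q': array([ 1.0195,  0.5284,  1.4337, -0.    ,  1.1814, -0.1785]), 'joint_velocities': array([-0.    , -0.0027, -0.0033, -0.0008,  0.0001,  0.0003]), 'joint_torque': array([ -0.0002, -44.0988, -17.7152,   0.0635,   0.0534,  -0.    ]), 'position': array([0.2273, 0.5815, 0.2217]), 'tool_rot': array([ 0.1853,  0.9827, -0.0009, -0.0003]), 'ft_force': array([-0.3062, -0.4218,  0.1926]), 'moment': array([ 0.0038,  0.0139, -0.0163]), 'grip_width': 0.08700393884719179} 0.0187
```

View pics/top0.png

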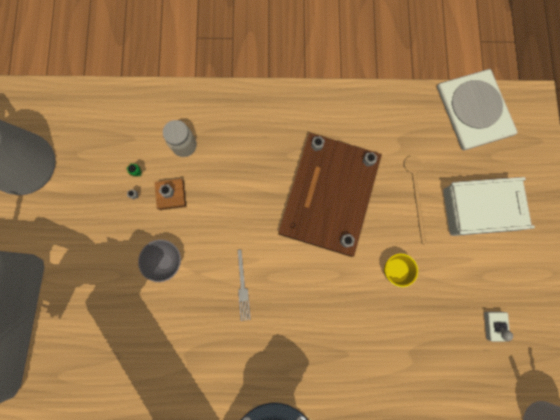

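View pics/side0.png

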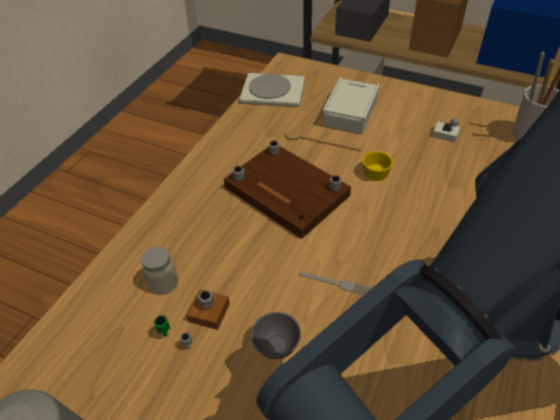

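The top view shows the stand with the foot at about (168,191), a small grey look-alike at (132,193) and a green one at (134,170). The board is centred near (331,194), and the empty hole is at about (293,226). Next I measure these.

```bash
python3 - <<'E'
from h import *
np.set_printoptions(precision=4,suppress=True)
for n in('top','side'):
    c=dict(np.load(n+'0.npz')); W=pts(c)
    # board: brown points z 0.03-.04
    z=W[...,2]
    x,y=W[...,0],W[...,1]
    def blob(lo,hi,box,name):
        m=(z>lo)&(z<hi)&(x>box[0])&(x<box[1])&(y>box[2])&(y<box[3])
        k,l,st,ce=cv2.connectedComponentsWithStats(m.astype(np.uint8))
        for i in range(1,k):
            if st[i,4]>15:
                p=W[l==i]; print(n,name,st[i,4],ce[i],'mean',p.mean(0),'min',p.min(0),'max',p.max(0), 'mid',(p.min(0)+p.max(0))/2)
    blob(.06,.08,(.3,.8,-.35,.2),'feet')
    blob(.045,.09,(.3,.8,.2,.5),'foot')
    m=(z>.03)&(z<.042)&(x>.3)&(x<.8)&(y>-.35)&(y<.1)
    k,l,st,ce=cv2.connectedComponentsWithStats(m.astype(np.uint8)); i=1+st[1:,4].argmax()
    p=W[l==i]; r=cv2.minAreaRect(p[:,:2].astype(np.float32)); print('board',r,p[:,2].mean())
    m=(z>.024)&(z<.036)&(x>.3)&(x<.8)&(y>.2)&(y<.5)
    k,l,st,ce=cv2.connectedComponentsWithStats(m.astype(np.uint8))
    for i in range(1,k):
        if st[i,4]>100:
            p=W[l==i]; r=cv2.minAreaRect(p[:,:2].astype(np.float32)); print('stand?',ce[i],r)
    im=c['color'][:,:,::-1]
    crops=[(120,150,110,90),(262,200,60,50)] if n=='top' else [(140,270,110,90),(272,190,60,50)]
    o=[cv2.resize(im[b:b+h,a:a+w],(500 if i==0 else 290,400 if i==0 else 242),interpolation=cv2.INTER_CUBIC) for i,(a,b,w,h) in enumerate(crops)]
    cv=np.zeros((400,790,3),np.uint8); cv[:,:500]=o[0]; cv[:242,500:]=o[1]; cv2.imwrite(f'pics/crop_{n}.png',cv)
E
```

```text
top feet 109 [317.5413 142.0367] mean [ 0.7411 -0.1109  0.0684] min [ 0.7275 -0.1252  0.0606] max [ 0.7586 -0.0969  0.0758] mid [ 0.743  -0.111   0.0682]
top feet 107 [370.0935 157.6075] mean [ 0.7006 -0.2436  0.0682] min [ 0.6864 -0.2605  0.0605] max [ 0.7161 -0.2294  0.0744] mid [ 0.7013 -0.2449  0.0675]
top feet 115 [347.5043 240.0783] mean [ 0.4914 -0.1794  0.0685] min [ 0.4773 -0.1936  0.0611] max [ 0.5067 -0.1658  0.0753] mid [ 0.492  -0.1797  0.0682]
top foot 257 [182.642  143.7471] mean [0.7346 0.2293 0.0687] min [0.7199 0.2075 0.0451] max [0.7761 0.2732 0.0899] mid [0.748  0.2403 0.0675]
top foot 137 [132.6788 169.219 ] mean [0.6702 0.3527 0.0609] min [0.658  0.3398 0.046 ] max [0.687  0.3698 0.0703] mid [0.6725 0.3548 0.0582]
top foot 146 [165.9726 190.7877] mean [0.6137 0.2657 0.0676] min [0.601  0.2525 0.0456] max [0.6317 0.2832 0.0781] mid [0.6164 0.2678 0.0618]
top foot 53 [130.7547 193.0755] mean [0.612  0.3583 0.0487] min [0.6026 0.3476 0.0451] max [0.6232 0.3678 0.0532] mid [0.6129 0.3577 0.0492]
top foot 298 [156.0671 260.2047] mean [0.4449 0.2866 0.0501] min [0.394
[... 1481 characters left out ...]
 [0.6727 0.3551 0.0573]
side foot 55 [184.8727 336.3636] mean [0.6119 0.3596 0.0477] min [0.6025 0.3507 0.0453] max [0.6234 0.3689 0.0506] mid [0.6129 0.3598 0.0479]
board ((0.6178532242774963, -0.1467876136302948), (0.2061348855495453, 0.2844196856021881), 72.96964263916016) 0.036099816648821136
stand? [164.6019 284.0874] ((0.7370836138725281, 0.25561654567718506), (0.06688173860311508, 0.027328092604875565), 52.275020599365234)
stand? [207.8792 308.1042] ((0.6169957518577576, 0.26819393038749695), (0.07332472503185272, 0.07439135760068893), 7.381404399871826)
stand? [274.795  328.9211] ((0.4500159025192261, 0.269253134727478), (0.08758632838726044, 0.07251349091529846), 30.640296936035156)
```

View pics/crop_top.png

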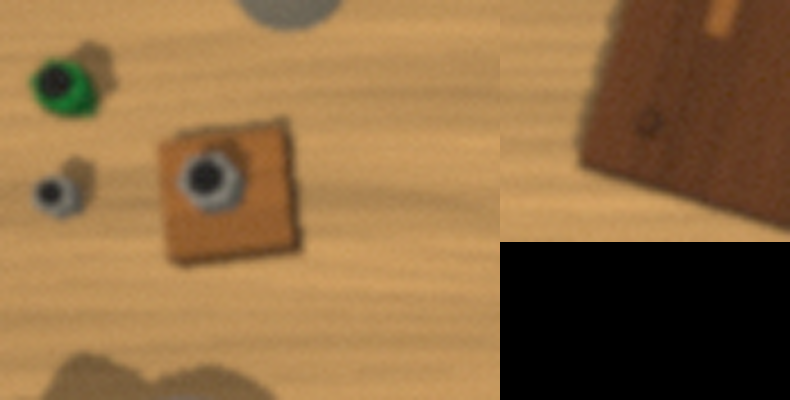

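View pics/crop_side.png

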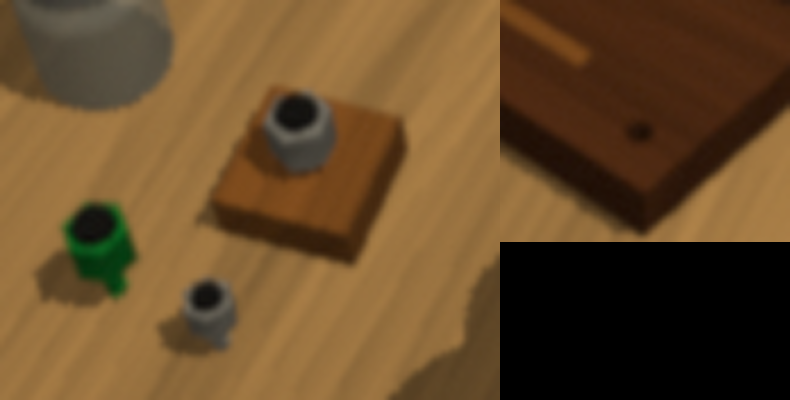

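```bash
python3 - <<'E'
from h import *
np.set_printoptions(precision=4,suppress=True)
A=np.array([.742,-.1108]);B=np.array([.701,-.2450]);C=np.array([.4917,-.1790])
print('hole from feet',A+C-B)
for n,box in(('top',(284,218,18,16)),('side',(292,210,18,14))):
    c=dict(np.load(n+'0.npz'));a,b,w,h=box
    g=c['color'][b:b+h,a:a+w].sum(2).astype(float); print(g.astype(int))
    wt=np.clip(np.percentile(g,50)*.8-g,0,None); v,u=np.indices(g.shape)
    uu=(wt*u).sum()/wt.sum()+a; vv=(wt*v).sum()/wt.sum()+b
    print(n,uu,vv,plane(c,uu,vv,.036))
# foot: cap dark disc centre at z=.073 and head contour
for n,box in(('top',(150,176,32,28)),('side',(190,284,30,30))):
    c=dict(np.load(n+'0.npz'));a,b,w,h=box
    im=c['color'][b:b+h,a:a+w]; hsv=cv2.cvtColor(im,cv2.COLOR_RGB2HSV)
    dark=(hsv[...,2]<60).astype(np.uint8)
    k,l,st,ce=cv2.connectedComponentsWithStats(dark); 
    for i in range(1,k):
        if st[i,4]>8: print(n,'cap',st[i],ce[i]+[a,b],plane(c,ce[i][0]+a,ce[i][1]+b,.073))
    cv2.imwrite(f'pics/foot_{n}.png',cv2.resize(im[:,:,::-1],None,fx=18,fy=18,interpolation=cv2.INTER_CUBIC))
E
```

```text
hole from feet [ 0.5327 -0.0448]
[[211 204 205 191 205 197 189 201 203 184 188 190 185 186 193 182 179 168]
 [221 213 208 200 196 183 203 202 199 185 180 191 188 180 187 178 172 174]
 [206 191 209 204 201 197 193 197 194 194 181 192 195 184 184 179 179 189]
 [203 209 206 197 197 205 196 198 179 182 167 186 192 186 183 183 175 191]
 [211 218 205 199 213 192 195 190 175 159 181 178 179 175 196 162 169 191]
 [209 203 199 199 202 192 184 175 163 159 148 167 184 184 181 172 182 182]
 [194 206 202 197 198 183 181 169 176 168 151 171 168 186 183 164 171 186]
 [202 207 203 207 187 189 172 170 170 165 152 154 167 171 175 187 167 183]
 [194 200 198 197 194 194 162 151 163 146 151 172 177 184 173 186 186 180]
 [201 203 212 201 198 179 167 153 141 142 169 178 174 178 174 187 183 179]
 [192 199 208 200 208 195 187 165 169 150 169 178 169 172 182 177 191 195]
 [208 198 193 195 202 193 193 178 182 189 188 187 175 170 186 184 191 193]
 [191 200 205 205 204 189 182 183 178 204 191 195 181 176 178 172 187 189]
 [196 204 199 215 202 191 196 192 184 192 200 172 172 176 182 176 189 188]
 [196 196 190 203
[... 756 characters left out ...]
  72  66  50  63  90 121 131 124 124 117 117]
 [139 137 135 136 131 127 104  84  71  64  76 104 121 130 127 126 127 124]
 [135 137 137 139 136 130 125 109 103 102 109 114 122 125 126 129 130 127]
 [141 137 137 136 132 135 135 127 129 128 126 130 127 123 123 127 130 131]
 [141 142 138 140 139 134 138 137 134 136 138 135 134 128 129 125 126 125]
 [130 138 136 135 136 139 135 134 139 135 138 138 135 134 130 124 123 114]
 [106 124 134 137 138 140 141 139 136 137 136 137 138 137 136 126 110  99]]
side 300.672131147541 216.82669789227165 [ 0.5321 -0.0476  0.036 ]
top cap [12 11  6  6 29] [164.7241 189.5862] [0.6155 0.2675 0.073 ]
side cap [11  8  9  8 56] [204.7321 295.0714] [0.6146 0.2698 0.073 ]
```

View pics/foot_top.png

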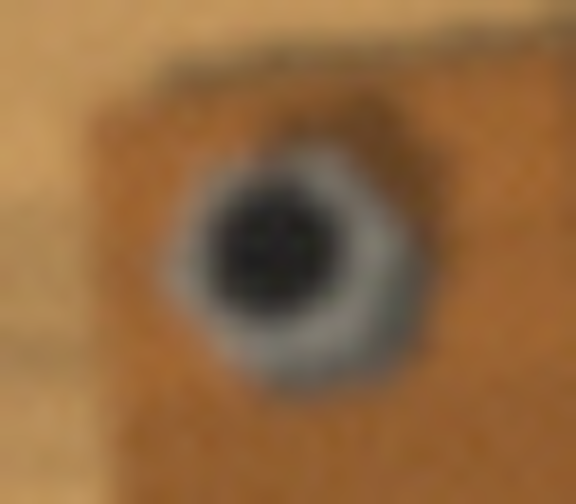

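View pics/foot_side.png

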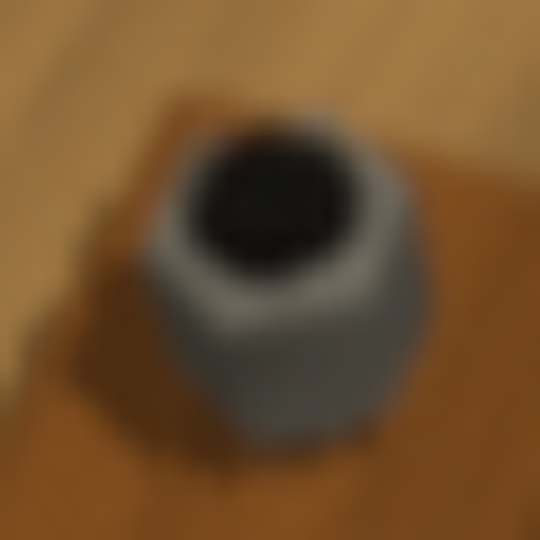

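Request:
send_rows(steps=[0.087, -0.06, -0.02, 0, -0.13, 0.087, -0.12, -0.04, 0, -0.26, 0.087, -0.18, -0.057, 0, -0.39, 0.087, -0.24, -0.076, 0, -0.52, 0.087, -0.3, -0.095, 0, -0.65, 0.087, -0.36, -0.114, 0, -0.78, 0.087, -0.42, -0.132, 0, -0.91, 0.087, -0.476, -0.15, 0.02, -1.03], force=50)

```text
time: 1.1
position: [0.6168, 0.2686, 0.2036]
tool_rot: [-0.324, 0.946, -0.001, 0.001]
ft_force: [0.8, 0.6, -0.5]
grip_width: 0.0869
```

```bash
cat >> h.py <<'E'
from scipy.spatial.transform import Rotation as R
np.set_printoptions(precision=4,suppress=True)
def st():
    o=robot.get_obs(); r=R.from_quat(o['tool_rot']).as_matrix()
    print('t',round(o['time'],2),'p',o['position'],'yaw_y',round(np.degrees(np.arctan2(r[1,1],r[0,1])),2),'z',r[:,2],'q',o['q'],'F',o['ft_force'],'M',o['moment'],'w',round(o['grip_width'],4)); return o,r
def to(x,y,z,yaw=None):
    o,r=st(); print('shift',r.T@(np.array([x,y,z])-o['position']))
    if yaw is not None: print('turn',-np.radians((yaw-np.degrees(np.arctan2(r[1,1],r[0,1]))+180)%360-180) if False else -np.radians(yaw-np.degrees(np.arctan2(r[1,1],r[0,1]))))
E
python3 -c "
from h import *
to(.616,.2684,.038,127.6)"
```

```text
t 1.1 p [0.6168 0.2686 0.2036] yaw_y 127.86 z [ 0.0026 -0.0006 -1.    ] q [ 0.2455  0.6119  1.324  -0.0013  1.2033 -1.9857] F [ 0.8133  0.5621 -0.5408] M [ 0.1375 -0.0201  0.0481] w 0.0869
shift [0.0011 0.0007 0.1656]
turn 0.004614895981157891
```

Request:
send_rows(steps=[0.087, 0.001, 0.001, 0.05, 0, 0.087, 0.001, 0.001, 0.1, 0, 0.087, 0.001, 0.001, 0.14, 0, 0.087, 0.001, 0.001, 0.155, 0, 0.087, 0.001, 0.001, 0.166, 0, 0.087, 0.001, 0.001, 0.166, 0])

```text
time: 1.85
position: [0.6162, 0.2689, 0.038]
tool_rot: [-0.325, 0.946, -0.001, 0.001]
ft_force: [-0.8, 0.6, 0.5]
grip_width: 0.0867
```

```bash
python3 -c "
from h import *
to(.616,.2684,.038,127.6)
for n in('top','side'):
    c=shot(n,n+'1')
im=np.hstack([cv2.resize(cv2.imread('pics/top1.png')[150:240,120:220],(400,360),interpolation=2),cv2.resize(cv2.imread('pics/side1.png')[250:350,150:260],(396,360),interpolation=2)]); cv2.imwrite('pics/c1.png',im)
"
```

```text
t 1.85 p [0.6162 0.2689 0.038 ] yaw_y 127.87 z [ 0.0033 -0.0004 -1.    ] q [ 0.2462  0.815   1.4313 -0.0015  0.8922 -1.9847] F [-0.8281  0.6096  0.4914] M [0.0916 0.005  0.0101] w 0.0867
shift [ 0.0005 -0.0003  0.    ]
turn 0.004792754675101332
```

View pics/c1.png

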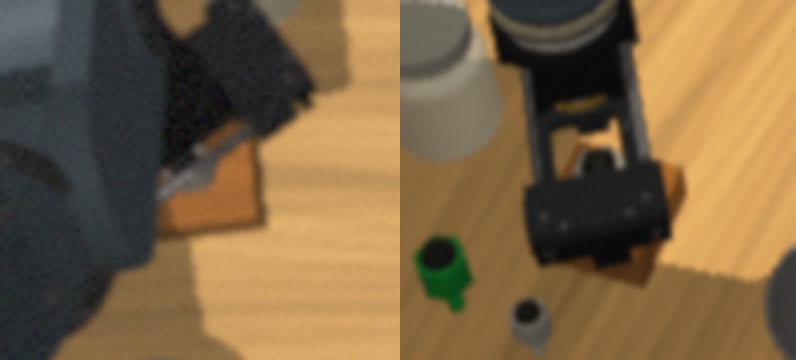

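The side view shows the open fingers either side of the foot, whose cap is near (600,160) in the crop. The jar is clear. Next I close the gripper.

Request:
send_rows(steps=[0.0, 0, 0, 0, 0, 0.0, 0, 0, 0, 0, 0.0, 0, 0, 0, 0, 0.0, 0, 0, 0, 0, 0.0, 0, 0, 0, 0, 0.0, 0, 0, 0, 0, 0.0, 0, 0, 0, 0, 0.0, 0, 0, 0, 0], force=50)

```text
time: 2.95
position: [0.6169, 0.2691, 0.0391]
tool_rot: [-0.325, 0.946, -0.001, 0.002]
ft_force: [1.0, 0.1, -0.0]
grip_width: 0.0279
```

```bash
python3 -c "
from h import *
st()"
```

```text
t 2.95 p [0.6169 0.2691 0.0391] yaw_y 127.88 z [ 0.0052  0.0001 -1.    ] q [ 0.2462  0.8136  1.4307 -0.0015  0.8922 -1.9847] F [ 1.0101  0.0663 -0.0389] M [0.0957 0.0776 0.055 ] w 0.0279
```

Request:
send_rows(steps=[0.0, 0, 0, -0.01, 0, 0.0, 0, 0, -0.03, 0, 0.0, 0, 0, -0.06, 0, 0.0, 0, 0, -0.09, 0, 0.0, 0, 0, -0.1, 0, 0.0, 0, 0, -0.1, 0])

```text
time: 3.7
position: [0.6167, 0.2692, 0.1404]
tool_rot: [-0.325, 0.946, -0.001, 0.003]
ft_force: [0.3, -1.1, -1.5]
grip_width: 0.0276
```

```bash
python3 -c "
from h import *
to(.5325,-.0468,.14,133)"
```

```text
t 3.7 p [0.6167 0.2692 0.1404] yaw_y 127.88 z [ 0.0071  0.0006 -1.    ] q [ 0.2465  0.6806  1.3813 -0.0013  1.0726 -1.9848] F [ 0.3291 -1.0705 -1.4844] M [0.0641 0.0577 0.0268] w 0.0276
shift [ 0.2605 -0.1978 -0.0004]
turn -0.08940570310343034
```

Request:
send_rows(steps=[0.0, 0.04, -0.03, 0, 0, 0.0, 0.08, -0.061, 0, -0.02, 0.0, 0.12, -0.091, 0, -0.04, 0.0, 0.16, -0.121, 0, -0.06, 0.0, 0.2, -0.152, 0, -0.08, 0.0, 0.24, -0.182, 0, -0.09, 0.0, 0.26, -0.198, 0, -0.09, 0.0, 0.26, -0.198, 0, -0.09])

```text
time: 4.7
position: [0.5319, -0.0482, 0.1386]
tool_rot: [-0.365, 0.931, -0.0, 0.002]
ft_force: [0.3, 0.2, -1.8]
grip_width: 0.0274
```

```bash
python3 -c "
from h import *
to(.5325,-.0468,.14,133)
for n in('top','side'):
    c=shot(n,n+'2')
im=np.hstack([cv2.resize(cv2.imread('pics/top2.png')[170:270,240:340],(400,400),interpolation=2),cv2.resize(cv2.imread('pics/side2.png')[130:230,250:350],(400,400),interpolation=2)]); cv2.imwrite('pics/c2.png',im)
"
```

```text
t 4.7 p [ 0.5319 -0.0482  0.1386] yaw_y 132.82 z [ 0.0046  0.0013 -1.    ] q [-0.3013  0.5243  1.7448  0.0034  0.8686 -2.6217] F [ 0.3205  0.1872 -1.7927] M [ 0.1105  0.0852 -0.0073] w 0.0274
shift [-0.0014  0.0006 -0.0014]
turn -0.0030873227589168777
```

View pics/c2.png

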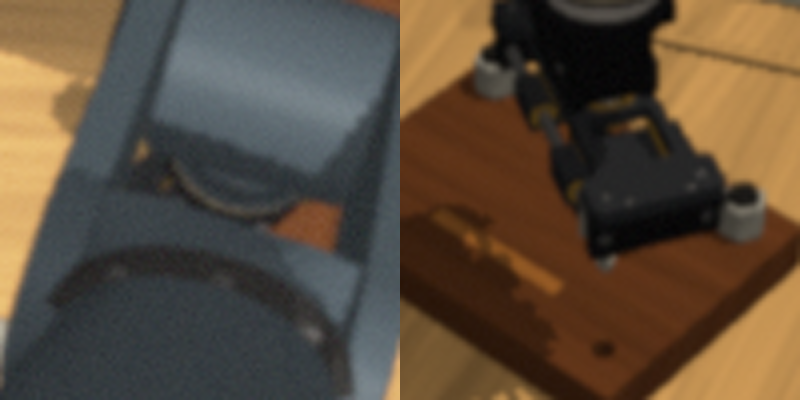

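Request:
send_rows(steps=[0.0, -0.001, 0.001, 0.02, 0, 0.0, -0.001, 0.001, 0.04, 0, 0.0, -0.001, 0.001, 0.055, 0, 0.0, -0.001, 0.001, 0.065, 0, 0.0, -0.001, 0.001, 0.068, 0, 0.0, -0.001, 0.001, 0.068, 0, 0.0, -0.001, 0.001, 0.068, 0])

```text
time: 5.68
position: [0.5333, -0.045, 0.0714]
tool_rot: [-0.366, 0.93, -0.001, 0.003]
ft_force: [-0.5, 0.6, -0.8]
grip_width: 0.0278
```

```bash
python3 -c "
from h import *
to(.5325,-.0468,.07,133)
c=shot('side','side3')
cv2.imwrite('pics/c3.png',cv2.resize(c['color'][180:240,270:350,::-1],(800,600),interpolation=2))
for n in ('top','side'):
  c=dict(np.load(n+'0.npz'))
  W=pts(c)
  for name,(u,v) in dict(A=(317.5,142) if n=='top' else (237.8,169.9),B=(370.1,157.6) if n=='top' else (273.6,143.9),C=(347.5,240.1) if n=='top' else (335.3,179.6)).items():
    a,b=int(u)-9,int(v)-9
    g=c['color'][b:b+18,a:a+18].max(2)
    k,l,s,ce=cv2.connectedComponentsWithStats((g<60).astype(np.uint8))
    for i in range(1,k):
      d=np.hypot(*(ce[i]-9))
      if s[i,4]>8 and d<6: print(n,name,s[i,4],ce[i]+[a,b],plane(c,*(ce[i]+[a,b]),.071))
"
```

```text
t 5.67 p [ 0.5333 -0.045   0.0714] yaw_y 132.98 z [ 0.0065  0.0013 -1.    ] q [-0.2948  0.637   1.7864  0.0047  0.7123 -2.6194] F [-0.4502  0.6325 -0.775 ] M [ 0.1034  0.068  -0.0374] w 0.0278
shift [ 0.0019 -0.0008  0.0014]
turn -0.0003297947700656209
top A 25 [317.88 141.28] [ 0.7422 -0.1115  0.071 ]
top B 25 [370.6  156.96] [ 0.7014 -0.2442  0.071 ]
top C 29 [347.8966 239.6897] [ 0.4921 -0.1799  0.071 ]
side A 28 [237.7143 168.9286] [ 0.7409 -0.1087  0.071 ]
side B 24 [273.5    143.1667] [ 0.7    -0.2421  0.071 ]
side C 31 [335.2258 178.5806] [ 0.4911 -0.1767  0.071 ]
```

View pics/c3.png

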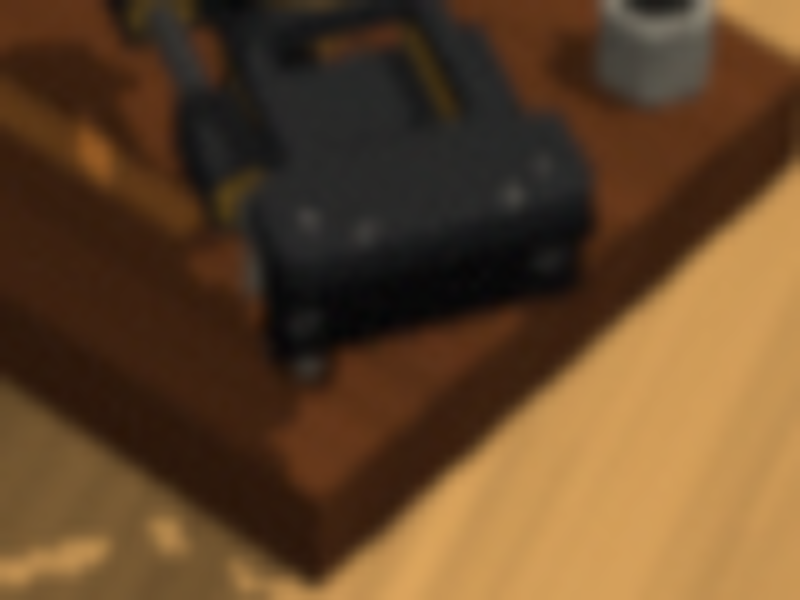

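Request:
send_rows(steps=[0.0, 0, 0, 0.001, 0, 0.0, 0, 0, 0.003, 0, 0.0, 0, 0, 0.003, 0])

```text
time: 6.1
position: [0.5332, -0.045, 0.0683]
tool_rot: [-0.366, 0.93, -0.0, 0.003]
ft_force: [0.2, 0.3, -0.3]
grip_width: 0.0274
```

```bash
python3 -c "
from h import *
to(.534,-.0448,.065)
for i in range(3):
  cams.camera('side'); st()"
```

```text
t 6.1 p [ 0.5332 -0.045   0.0683] yaw_y 132.97 z [ 0.0062  0.0014 -1.    ] q [-0.2949  0.6424  1.788   0.0048  0.7056 -2.6194] F [ 0.2045  0.3196 -0.3014] M [ 0.0866  0.088  -0.0355] w 0.0274
shift [-0.0007 -0.0004  0.0033]
t 6.15 p [ 0.5332 -0.045   0.0683] yaw_y 132.97 z [ 0.0063  0.0013 -1.    ] q [-0.295   0.6424  1.7879  0.0048  0.7056 -2.6194] F [ 0.046   0.6261 -1.1891] M [ 0.0126  0.0815 -0.0286] w 0.0276
t 6.2 p [ 0.5332 -0.045   0.0683] yaw_y 132.98 z [ 0.0063  0.0013 -1.    ] q [-0.2949  0.6424  1.7879  0.0048  0.7056 -2.6195] F [-0.6561  0.6506 -1.0198] M [0.0919 0.0158 0.011 ] w 0.0272
t 6.25 p [ 0.5333 -0.045   0.0684] yaw_y 132.98 z [ 0.0064  0.0013 -1.    ] q [-0.2949  0.6423  1.7879  0.0047  0.7056 -2.6195] F [ 0.178  -0.6253 -1.2168] M [0.0877 0.0642 0.0196] w 0.0276
```

Request:
send_rows(steps=[0.0, -0.0005, 0, 0.001, 0, 0.0, -0.0005, 0, 0.0015, 0, 0.0, -0.0005, 0, 0.002, 0])

```text
time: 6.62
position: [0.5336, -0.0446, 0.0663]
tool_rot: [-0.366, 0.93, -0.001, 0.003]
ft_force: [-0.1, -0.1, -1.4]
grip_width: 0.0276
```

Request:
send_rows(steps=[0.0, 0, 0, 0.0005, 0, 0.0, 0, 0, 0.001, 0, 0.0, 0, 0, 0.001, 0])

```text
time: 7.0
position: [0.5336, -0.0446, 0.0653]
tool_rot: [-0.366, 0.93, -0.001, 0.003]
ft_force: [-0.1, -0.6, -0.5]
grip_width: 0.0275
```

Request:
send_rows(steps=[0.0, 0, 0, 0.0005, 0, 0.0, 0, 0, 0.001, 0, 0.0, 0, 0, 0.001, 0])

```text
time: 7.38
position: [0.5337, -0.0447, 0.0643]
tool_rot: [-0.366, 0.93, -0.001, 0.003]
ft_force: [-1.1, -0.2, -0.5]
grip_width: 0.0274
```

Request:
send_rows(steps=[0.0, 0, 0, 0.0005, 0, 0.0, 0, 0, 0.001, 0, 0.0, 0, 0, 0.0015, 0, 0.0, 0, 0, 0.0015, 0])

```text
time: 7.88
position: [0.5338, -0.0448, 0.0627]
tool_rot: [-0.366, 0.93, -0.001, 0.003]
ft_force: [-0.6, 0.3, -1.2]
grip_width: 0.0277
```

Request:
send_rows(steps=[0.0, 0, 0, 0.0005, 0, 0.0, 0, 0, 0.001, 0, 0.0, 0, 0, 0.0015, 0, 0.0, 0, 0, 0.0015, 0])

```text
time: 8.38
position: [0.5338, -0.0448, 0.0612]
tool_rot: [-0.366, 0.93, -0.001, 0.003]
ft_force: [0.3, -0.5, -0.6]
grip_width: 0.0275
```

Request:
send_rows(steps=[0.0, 0, 0, 0.0005, 0, 0.0, 0, 0, 0.001, 0, 0.0, 0, 0, 0.0015, 0, 0.0, 0, 0, 0.0015, 0])

```text
time: 8.88
position: [0.5338, -0.0448, 0.0596]
tool_rot: [-0.366, 0.93, -0.001, 0.003]
ft_force: [-0.4, -1.5, -1.2]
grip_width: 0.028
```

It has gone about 7 mm below rim level with no contact force, so it is in the hole.

Request:
send_rows(steps=[0.0, 0, 0, 0.0006, 0, 0.0, 0, 0, 0.0012, 0, 0.0, 0, 0, 0.0018, 0, 0.0, 0, 0, 0.0024, 0, 0.0, 0, 0, 0.003, 0, 0.0, 0, 0, 0.003, 0])

```text
time: 9.62
position: [0.5338, -0.0448, 0.0566]
tool_rot: [-0.366, 0.93, -0.001, 0.003]
ft_force: [0.4, -0.9, -1.5]
grip_width: 0.0273
```

Request:
send_rows(steps=[0.0, 0, 0, 0.0006, 0, 0.0, 0, 0, 0.0012, 0, 0.0, 0, 0, 0.0018, 0, 0.0, 0, 0, 0.0024, 0, 0.0, 0, 0, 0.003, 0, 0.0, 0, 0, 0.003, 0])

```text
time: 10.38
position: [0.5339, -0.0449, 0.0535]
tool_rot: [-0.366, 0.93, -0.001, 0.003]
ft_force: [-0.1, -0.8, -1.8]
grip_width: 0.0275
```

Request:
send_rows(steps=[0.0, 0, 0, 0.0005, 0, 0.0, 0, 0, 0.001, 0, 0.0, 0, 0, 0.001, 0])

```text
time: 10.75
position: [0.5339, -0.0449, 0.0524]
tool_rot: [-0.366, 0.93, -0.001, 0.003]
ft_force: [0.4, -0.3, -1.0]
grip_width: 0.0276
```

Next I feel for the bottom in 0.5 mm steps.

Request:
send_rows(steps=[0.0, 0, 0, 0.0005, 0, 0.0, 0, 0, 0.001, 0, 0.0, 0, 0, 0.001, 0])

```text
time: 11.12
position: [0.5339, -0.0449, 0.0514]
tool_rot: [-0.366, 0.93, -0.001, 0.003]
ft_force: [-0.2, -0.7, -1.0]
grip_width: 0.0277
```

Request:
send_rows(steps=[0.0, 0, 0, 0.0003, 0, 0.0, 0, 0, 0.0005, 0])

```text
time: 11.38
position: [0.5339, -0.0449, 0.0509]
tool_rot: [-0.366, 0.93, -0.001, 0.003]
ft_force: [-0.4, -1.1, -0.6]
grip_width: 0.0273
```

Request:
send_rows(steps=[0.0, 0, 0, 0.0003, 0, 0.0, 0, 0, 0.0005, 0])

```text
time: 11.62
position: [0.5339, -0.0449, 0.0504]
tool_rot: [-0.366, 0.93, -0.001, 0.003]
ft_force: [-0.3, -1.5, -1.2]
grip_width: 0.0278
```

Request:
send_rows(steps=[0.0, 0, 0, 0.0003, 0, 0.0, 0, 0, 0.0005, 0])

```text
time: 11.88
position: [0.5339, -0.0449, 0.0499]
tool_rot: [-0.366, 0.93, -0.001, 0.003]
ft_force: [0.8, -0.3, 0.2]
grip_width: 0.0279
```

Request:
send_rows(steps=[0.0, 0, 0, 0.0003, 0, 0.0, 0, 0, 0.0005, 0])

```text
time: 12.12
position: [0.5339, -0.0449, 0.0493]
tool_rot: [-0.366, 0.93, -0.001, 0.003]
ft_force: [-0.3, -1.5, 0.6]
grip_width: 0.0269
```

Request:
send_rows(steps=[0.0, 0, 0, 0.0003, 0, 0.0, 0, 0, 0.0003, 0])

```text
time: 12.38
position: [0.5339, -0.0449, 0.049]
tool_rot: [-0.366, 0.93, -0.001, 0.003]
ft_force: [-0.1, -1.2, -1.0]
grip_width: 0.0277
```

Request:
send_rows(steps=[0.0, 0, 0, 0.0003, 0, 0.0, 0, 0, 0.0003, 0])

```text
time: 12.62
position: [0.5339, -0.0449, 0.0487]
tool_rot: [-0.366, 0.93, -0.001, 0.003]
ft_force: [0.4, -0.3, 0.1]
grip_width: 0.0276
```

Request:
send_rows(steps=[0.0, 0, 0, 0.0003, 0, 0.0, 0, 0, 0.0004, 0])

```text
time: 12.88
position: [0.5339, -0.0449, 0.0484]
tool_rot: [-0.366, 0.93, -0.001, 0.003]
ft_force: [-0.1, -0.4, 2.6]
grip_width: 0.0276
```

Request:
send_rows(steps=[0.0, 0, 0, 0.0003, 0, 0.0, 0, 0, 0.0004, 0])

```text
time: 13.12
position: [0.5339, -0.0449, 0.0483]
tool_rot: [-0.366, 0.93, -0.001, 0.003]
ft_force: [-1.8, -0.4, 3.6]
grip_width: 0.028
```

Request:
send_rows(steps=[0.0, 0, 0, 0.0003, 0, 0.0, 0, 0, 0.0004, 0])

```text
time: 13.38
position: [0.534, -0.0449, 0.0481]
tool_rot: [-0.366, 0.93, -0.001, 0.003]
ft_force: [-1.4, -0.5, 5.6]
grip_width: 0.0275
```

Request:
send_rows(steps=[0.0, 0, 0, 0.0004, 0, 0.0, 0, 0, 0.0007, 0, 0.0, 0, 0, 0.0007, 0])

```text
time: 13.75
position: [0.534, -0.0449, 0.048]
tool_rot: [-0.366, 0.93, -0.001, 0.003]
ft_force: [-2.0, -1.4, 8.5]
grip_width: 0.0279
```

```bash
python3 -c "
from h import *
st()"
```

```text
t 13.75 p [ 0.534  -0.0449  0.048 ] yaw_y 132.99 z [ 0.0071  0.0007 -1.    ] q [-0.2941  0.6791  1.7952  0.0045  0.6607 -2.6188] F [-2.0321 -1.4021  8.4836] M [-0.0952  0.3669 -0.0153] w 0.0279
```

Request:
send_rows(steps=[0.0, 0, 0, 0.0008, 0, 0.0, 0, 0, 0.0012, 0, 0.0, 0, 0, 0.0012, 0])

```text
time: 14.12
position: [0.534, -0.0449, 0.0478]
tool_rot: [-0.366, 0.93, -0.001, 0.004]
ft_force: [-2.7, -1.1, 11.5]
grip_width: 0.0275
```

Request:
send_rows(steps=[0.0, 0, 0, 0.0012, 0, 0.0, 0, 0, 0.0013, 0, 0.0, 0, 0, 0.0013, 0.1, 0.0, 0, 0, 0.0014, 0.2, 0.0, 0, 0, 0.0015, 0.3])

```text
time: 14.75
position: [0.5346, -0.0453, 0.0475]
tool_rot: [-0.222, 0.975, -0.001, 0.004]
ft_force: [-1.4, -1.8, 11.5]
grip_width: 0.0278
```

```bash
python3 -c "
from h import *
st()"
```

```text
t 14.75 p [ 0.5346 -0.0453  0.0475] yaw_y 115.65 z [ 0.0089 -0.0003 -1.    ] q [-0.2942  0.6799  1.7954  0.0037  0.6576 -2.3156] F [-1.407  -1.7907 11.5019] M [-0.302   0.3843  0.0362] w 0.0278
```

Request:
send_rows(steps=[0.0, 0, 0, 0.0014, 0.1, 0.0, 0, 0, 0.0017, 0.25, 0.0, 0, 0, 0.0019, 0.4, 0.0, 0, 0, 0.002, 0.55])

```text
time: 15.25
position: [0.5353, -0.0462, 0.047]
tool_rot: [0.053, 0.999, -0.001, 0.005]
ft_force: [-3.3, -4.9, 12.5]
grip_width: 0.028
```

```bash
python3 -c "
from h import *
st()"
```

```text
t 15.25 p [ 0.5353 -0.0462  0.047 ] yaw_y 83.93 z [ 0.0108 -0.0023 -0.9999] q [-0.2948  0.681   1.7952  0.0015  0.6543 -1.7609] F [-3.343  -4.8923 12.5347] M [-0.8645  0.6005  0.0379] w 0.028
```

Request:
send_rows(steps=[0.0, 0.0001, -0.0003, 0.0016, 0.1, 0.0, 0.0002, -0.0005, 0.0019, 0.25, 0.0, 0.0002, -0.0007, 0.0021, 0.4, 0.0, 0.0003, -0.0008, 0.0023, 0.55])

```text
time: 15.75
position: [0.5354, -0.0476, 0.0464]
tool_rot: [0.324, 0.946, 0.0, 0.006]
ft_force: [-3.1, -3.1, 15.3]
grip_width: 0.0276
```

```bash
python3 -c "
from h import *
st()"
```

```text
t 15.75 p [ 0.5354 -0.0476  0.0464] yaw_y 52.2 z [ 0.0123 -0.0038 -0.9999] q [-0.2967  0.682   1.7961 -0.      0.6507 -1.2077] F [-3.137  -3.1364 15.2775] M [-0.6224  0.6118  0.0146] w 0.0276
```

Request:
send_rows(steps=[0.0, 0.0001, -0.0003, 0.0017, 0.1, 0.0, 0.0001, -0.0005, 0.0019, 0.25, 0.0, 0.0002, -0.0007, 0.002, 0.4, 0.0, 0.0002, -0.0008, 0.0022, 0.55])

```text
time: 16.25
position: [0.5348, -0.0488, 0.0458]
tool_rot: [0.57, 0.821, 0.002, 0.007]
ft_force: [-3.5, -2.5, 15.6]
grip_width: 0.0279
```

```bash
python3 -c "
from h import *
st()"
```

```text
t 16.25 p [ 0.5348 -0.0488  0.0458] yaw_y 20.47 z [ 0.0127 -0.0052 -0.9999] q [-0.2986  0.6826  1.7981 -0.002   0.6473 -0.6542] F [-3.49   -2.5079 15.6112] M [-0.6986  0.9133  0.0035] w 0.0279
```

Request:
send_rows(steps=[0.0, 0, -0.0003, 0.0017, 0.1, 0.0, 0, -0.0006, 0.0019, 0.25, 0.0, 0.0001, -0.0007, 0.002, 0.4, 0.0, 0.0001, -0.0009, 0.0022, 0.55])

```text
time: 16.75
position: [0.5336, -0.0495, 0.0452]
tool_rot: [0.773, 0.634, 0.003, 0.006]
ft_force: [-4.6, -2.9, 16.5]
grip_width: 0.0278
```

```bash
python3 -c "
from h import *
st()"
```

```text
t 16.75 p [ 0.5336 -0.0495  0.0452] yaw_y -11.26 z [ 0.0126 -0.0062 -0.9999] q [-0.2999  0.6828  1.801  -0.0037  0.6439 -0.1003] F [-4.6416 -2.9269 16.4891] M [-0.6233  0.9877  0.0077] w 0.0278
```

Request:
send_rows(steps=[0.0, -0.0002, -0.0003, 0.0017, 0.1, 0.0, -0.0003, -0.0006, 0.0018, 0.25, 0.0, -0.0003, -0.0007, 0.0019, 0.4, 0.0, -0.0002, -0.0009, 0.0021, 0.55])

```text
time: 17.25
position: [0.5322, -0.0496, 0.0447]
tool_rot: [0.917, 0.399, 0.004, 0.005]
ft_force: [-3.8, -1.4, 16.0]
grip_width: 0.0274
```

```bash
python3 -c "
from h import *
st()"
```

```text
t 17.25 p [ 0.5322 -0.0496  0.0447] yaw_y -43.02 z [ 0.0121 -0.0067 -0.9999] q [-0.3005  0.6829  1.8043 -0.0047  0.6409  0.454 ] F [-3.8075 -1.3843 16.0038] M [-0.426   0.9591  0.0053] w 0.0274
```

Request:
send_rows(steps=[0.0, -0.0002, -0.0002, 0.0017, 0.1, 0.0, -0.0003, -0.0004, 0.0018, 0.25, 0.0, -0.0003, -0.0006, 0.002, 0.4, 0.0, -0.0002, -0.0007, 0.0021, 0.55])

```text
time: 17.75
position: [0.531, -0.049, 0.0441]
tool_rot: [0.991, 0.132, 0.005, 0.004]
ft_force: [-4.0, 0.3, 16.8]
grip_width: 0.0278
```

```bash
python3 -c "
from h import *
st()"
```

```text
t 17.75 p [ 0.531  -0.049   0.0441] yaw_y -74.8 z [ 0.0114 -0.0065 -0.9999] q [-0.3001  0.6831  1.8072 -0.0048  0.6386  1.0091] F [-3.9548  0.3158 16.761 ] M [-0.0847  0.9185 -0.0112] w 0.0278
```

Request:
send_rows(steps=[0.0, -0.0002, -0.0002, 0.0017, 0.1, 0.0, -0.0003, -0.0004, 0.0018, 0.25, 0.0, -0.0003, -0.0006, 0.0019, 0.4, 0.0, -0.0002, -0.0007, 0.0021, 0.55])

```text
time: 18.25
position: [0.5303, -0.0479, 0.0436]
tool_rot: [0.99, -0.144, 0.006, 0.002]
ft_force: [-3.5, 2.2, 16.5]
grip_width: 0.0273
```

```bash
python3 -c "
from h import *
st()"
```

```text
t 18.25 p [ 0.5303 -0.0479  0.0436] yaw_y -106.6 z [ 0.0113 -0.006  -0.9999] q [-0.2986  0.6835  1.8092 -0.004   0.6363  1.565 ] F [-3.4794  2.2435 16.474 ] M [0.2688 0.8542 0.0582] w 0.0273
```

Request:
send_rows(steps=[0.0, 0, 0, 0.0005, 0, 0.0, -0.0002, 0, 0, 0, 0.0, -0.0002, 0, 0, 0, 0.087, -0.0002, 0, 0, 0, 0.087, -0.0002, 0, 0, 0, 0.087, -0.0002, 0, 0, 0, 0.087, -0.0002, 0, 0, 0, 0.087, -0.0002, 0, 0, 0])

```text
time: 19.25
position: [0.5301, -0.0478, 0.0435]
tool_rot: [0.99, -0.144, 0.006, 0.002]
ft_force: [0.0, 0.3, -0.6]
grip_width: 0.0696
```

Request:
send_rows(steps=[0.087, 0, 0, 0, 0, 0.087, 0, 0, -0.01, 0, 0.087, 0, 0, -0.03, 0, 0.087, 0, 0, -0.06, 0, 0.087, 0, 0, -0.1, 0, 0.087, 0, 0, -0.14, 0, 0.087, 0, 0, -0.15, 0, 0.087, 0, 0, -0.15, 0])

```text
time: 20.25
position: [0.5285, -0.0469, 0.1941]
tool_rot: [0.99, -0.144, 0.007, 0.002]
ft_force: [0.6, -0.9, 0.3]
grip_width: 0.0865
```

```bash
python3 -c "
from h import *
to(.5,.2,.2)
c=shot('side','side5');c2=shot('top','top5')
"
```

```text
t 20.25 p [ 0.5285 -0.0469  0.1941] yaw_y -106.6 z [ 0.0125 -0.0063 -0.9999] q [-0.298   0.4342  1.7091 -0.0028  0.9845  1.564 ] F [ 0.6019 -0.9433  0.3373] M [-0.0237  0.1833 -0.0133] w 0.0865
shift [-0.0978 -0.2285 -0.0078]
```

View pics/side5.png

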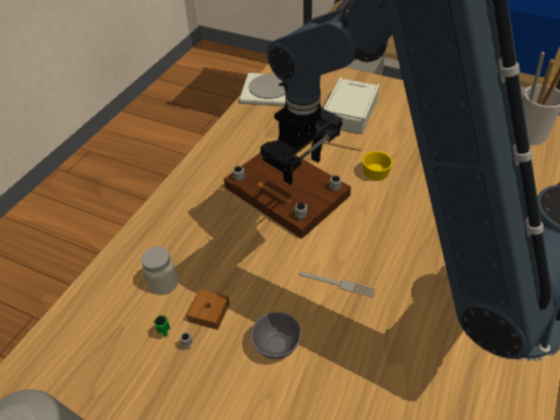

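The side view shows the foot standing in the hole at (301,210), with the gripper clear. I move the arm aside so both cameras can see it.

Request:
send_rows(steps=[0.087, -0.02, -0.05, 0, 0, 0.087, -0.04, -0.1, 0, 0, 0.087, -0.06, -0.15, 0, 0, 0.087, -0.08, -0.2, 0, 0, 0.087, -0.1, -0.24, 0, 0, 0.087, -0.1, -0.24, 0, 0, 0.087, -0.1, -0.24, 0, 0])

```text
time: 21.22
position: [0.4995, 0.2115, 0.1895]
tool_rot: [0.99, -0.144, 0.003, 0.003]
ft_force: [0.5, 0.1, 0.1]
grip_width: 0.0874
```

```bash
python3 -c "
from h import *
st()
for n,(u,v) in (('top',(292,224)),('side',(301,208))):
    c=shot(n,n+'6');W=pts(c);z=W[...,2]
    m=(z>.05)&(np.hypot(W[...,0]-.5325,W[...,1]+.046)<.03)&(z<.1)
    p=W[m]; print(n,len(p),p.min(0),p.max(0),(p.min(0)+p.max(0))/2,np.sort(p[:,2])[-20:].mean())
    vv,uu=np.nonzero(m); a,b=uu.min()-3,vv.min()-3
    g=c['color'][b:b+24,a:a+24].max(2)
    k,l,s,ce=cv2.connectedComponentsWithStats((g<60).astype(np.uint8))
    for i in range(1,k):
        if s[i,4]>8: print('dark',s[i,4],ce[i]+[a,b],plane(c,*(ce[i]+[a,b]),.079))
ims=[cv2.resize(cv2.imread('pics/top6.png')[180:260,250:350],(400,320),interpolation=2),cv2.resize(cv2.imread('pics/side6.png')[170:250,250:350],(400,320),interpolation=2)]
cv2.imwrite('pics/c6.png',np.hstack(ims))
"
```

```text
t 21.23 p [0.4995 0.2115 0.1895] yaw_y -106.57 z [ 0.006  -0.0062 -1.    ] q [ 0.1986  0.459   1.6779 -0.0086  1.      2.0632] F [0.4751 0.0625 0.1443] M [-0.0259  0.1955 -0.0113] w 0.0874
top 126 [ 0.5174 -0.0613  0.0565] [ 0.5481 -0.0319  0.0822] [ 0.5327 -0.0466  0.0693] 0.08042938499842517
dark 26 [293.3846 223.1538] [ 0.5316 -0.0471  0.079 ]
side 4 [ 0.5184 -0.0508  0.0542] [ 0.519  -0.0492  0.0653] [ 0.5187 -0.05    0.0597] 0.05890472032652064
dark 44 [304.25 212.25] [ 0.5143 -0.0289  0.079 ]
dark 131 [315.3893 221.0076] [ 0.4788 -0.0135  0.079 ]
```

View pics/c6.png

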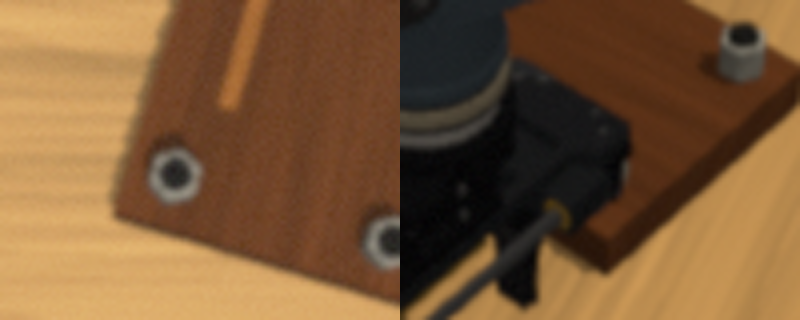

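View pics/top6.png

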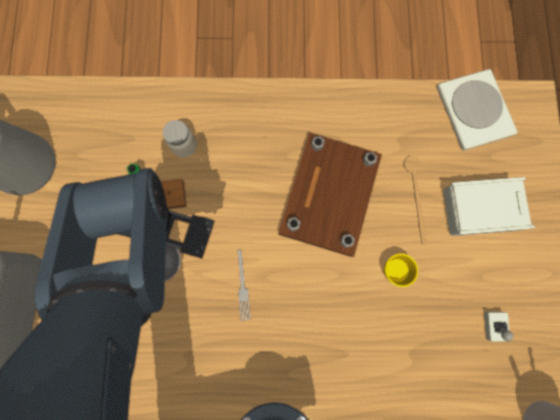

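The top view shows the foot in the fourth corner at (294,223), and everything else is where it was. One last height check uses rays from the two views, with the side ray from the earlier picture.

```bash
python3 -c "
from h import *
def tri(px,cs):
    A=np.zeros((3,3));bb=np.zeros(3)
    for (u,v),c in zip(px,cs):
        K=c['intrinsics'];T=c['extrinsics'];d=T[:3,:3]@[(u-K[0,2])/K[0,0],(v-K[1,2])/K[1,1],1];d/=np.linalg.norm(d);M=np.eye(3)-np.outer(d,d);A+=M;bb+=M@T[:3,3]
    return np.linalg.solve(A,bb)
s=dict(np.load('side5.npz'));t=dict(np.load('top6.npz'))
g=s['color'][200:222,290:312].max(2)
k,l,stt,ce=cv2.connectedComponentsWithStats((g<60).astype(np.uint8))
for i in range(1,k):
    if stt[i,4]>8: px=ce[i]+[290,200]; print(stt[i,4],px,tri([px,(293.38,223.15)],[s,t]))
t0=dict(np.load('top0.npz'));s0=dict(np.load('side0.npz'))
print('ref C cap (.071)',tri([(335.23,178.58),(347.9,239.69)],[s0,t0]),'loose start (.073)',tri([(204.73,295.07),(164.72,189.59)],[s0,t0]))
W=pts(s);m=(np.hypot(W[...,0]-.5325,W[...,1]+.046)<.03)&(W[...,2]>.05)&(W[...,2]<.1);print('side top z',np.sort(W[m][:,2])[-30:].mean(),(W[m].min(0)+W[m].max(0))/2)
"
```

```text
38 [300.3158 205.6842] [ 0.5323 -0.0471  0.0767]
38 [293.5263 215.8158] [ 0.5445 -0.0476  0.0327]
ref C cap (.071) [ 0.4925 -0.1807  0.067 ] loose start (.073) [0.6161 0.2683 0.07  ]
side top z 0.07922346198179137 [ 0.5319 -0.0452  0.0663]
```

```bash
python3 -c "
from h import *
print(hand_in())"
```

```text
the job is handed in; nothing more can be done
None
```

The foot is in the empty pilot hole, screwed in by about two thirds of a turn, released and standing upright. The job is handed in; it reports no verdict.

- **What I did:** I gripped the loose foot by its flats (27.9 mm opening) and lowered it into the hole. It met uncut wood about 18 mm down. I then turned it 4.2 rad clockwise at about 12 to 17 N of push, with up to about 5.5 N sideways. The highest force I read was about 18 N in all, but I only saw the force at the end of each move.
- **Thread depth:** the tool went down 4.2 mm over the 4.2 rad, which matches the 6 mm per turn lead. I can't read the thread joint directly. The height of the cap agrees: 78 to 80 mm in the depth images, against 79 mm expected and 83 mm if nothing had been cut.
- **Position:** seen from above, the cap is about 1.3 mm from the hole's axis, which would be a tilt of about 0.03 rad.
- **Surroundings:** the jar, fork, spoon and ramekin look unmoved in the last top view. The arm partly hid the bowl there, but it was in place in the side view after release. The arm ended at 0.19 m height with no contact force, at about 21 s.
- **Check that disagreed:** the cap height worked out from rays in the two camera views read 76.7 mm. The same method also read 3 to 4 mm low on feet of known height, so I took it as calibration bias. The final side view of the foot was blocked by the gripper, so that check used the side picture taken just after release.

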